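Knock the pale lid out of its jam chuck

TASK

The pale wooden lid is stuck in one of the two pockets of the yellow jam-chuck stand: push that pocket's knockout rod up by its ball knob until the lid comes out and slides down into the tray, then push or draw the rod fully back home, ready for the next lid. Leave the dark lid in its pocket, keep your hand off both lids, and do not move the other things on the bench.

Things in the scene. Friction and masses are not known exactly. Their poses are not given: they have to be found in the camera images.
- stand: yellow jam-chuck stand fixed to the bench, 206 mm wide, 440 mm long with its rods. Origin on the table; x points level from the rod knobs towards the tray, y to the left of that, z up. Its grey chuck plate faces forward (+x) and up, with two pockets side by side. Pocket axes and rods all rise at 35 degrees towards +x: direction (0.819, 0, 0.574). Behind x = -50 mm there are only rods and knobs over bare table
- plate_edge (a point): middle of the rear upper edge of the tilted chuck plate, at (-48, 0, 181) mm in the stand's frame: the part reaching farthest back above the rods (keep the hand behind it). The plate is 190 mm wide; its front upper edge is 199 mm above the table
- tray_floor (a point): centre of the tray's grey floor, at (182, 0, 10) mm in the stand's frame. Inside, the tray spans x = 110 to 254 mm and y = -95 to +95 mm; walls 50 mm above the table. A smooth chute sloping at 55 degrees between side walls leads down into it from the pockets: a lid pushed clear of its pocket slides down there by itself
- pocket_left (a point): centre of the mouth of the pocket at the stand's y = +50 mm, in the plane of the grey face, 168 mm above the table. The pocket is round, 53 mm across and 20 mm deep, with a 16 mm knockout hole through its floor
- pocket_right (a point): the same for the pocket at the stand's y = -50 mm
- rod_left_knob (a point): centre of the black ball knob, 30 mm across, on the lower rear end of the steel knockout rod (11 mm thick) that serves the left pocket (y = +50 mm). With the rod home it lies at (-160, 50, 56) mm in the stand's frame, 195 mm down the rod's axis from the pocket's mouth; it moves with the rod. With the rod fully up, 98 mm of bare rod is left between knob and guide bush
- rod_right_knob (a point): the same for the rod of the right pocket, home at (-160, -50, 56) mm in the stand's frame
- rod_left (a joint): travel of the left rod up along its axis in m: 0 home (drawn back against its stop), 0.036 fully up against its stop. Stiff: about 3 to 4 N along the axis moves it either way, and it stays where it is left. From home the tip goes about 3 mm before it meets the lid; the lid is clear of its pocket after about 25 mm.
- rod_right (a joint): the same for the right rod
- pale_lid: turned box lid of pale wood, a disc 50 mm across and 18 mm thick, about 30 g, sunk 2 mm below the face in one of the two pockets (either one), so that it cannot be gripped. Origin at the centre of its back, which lies on the pocket floor; z out of the pocket
- dark_lid: a lid of the same size in dark wood, in the other pocket; it stays there
- mug: bystander: blue mug, 80 mm across, 95 mm tall; origin under its centre
- wax_tin: bystander: round red tin with a white top, 80 mm across, 50 mm tall; origin under its centre
- mallet: bystander: wooden-headed hammer lying flat, 260 mm long; origin near its middle, on the table
- gouge: bystander: turning gouge lying flat: pale turned handle and a steel blade, 330 mm long; origin at the joint of handle and blade, on the table
- blank: bystander: upright turned pale wooden blank, 64 mm across, 120 mm tall; origin under its centre
- sanding_block: bystander: cork block 100 x 55 x 35 mm lying flat; origin under its centre
Mind the look-alikes: they are no part of the job. What is shaped like the pale_lid but pink or turquoise is not meant.

How it is judged:
By the outcome, as a careful person would: the job done as asked, in the order asked, and still so for the second after the job is handed in, with the robot touching nothing.
It also fails if it takes over 50 s, if anything falls off the work surface, if the arm or the gripper's body presses on something with over 40 N, if the wrist force passes 120 N, or if a joint passes its speed limit or range.

ROBOT

A 6-joint arm with a two-finger parallel gripper is mounted at the origin on the work surface. World frame = base frame: x ahead of the robot, y to its left, z up, the work surface at z = 0. Lengths are in m, angles in rad, forces in N, time in s.
With the tool pointing down it reaches from about 0.35 to 0.95 m from the base axis. Payload 17.4 kg.
Tool frame: the origin (TCP) lies at the very end of the fingers, on their centre line; the grasp point (between the pads) lies 19 mm behind it; z points along the fingers, y is the direction in which the jaws open and shut (so a half turn about z gives the same grasp; the last joint's range is limited). The gripper opens to 93 mm and grips with 3 to 60 N. Pads are 15 mm wide; open, the fingers measure 128 mm over their backs; the gripper's body (75 mm by 188 mm) begins 65 mm behind the grasp point.
Start: joints at [-0.038, 0.116, 1.442, -0, 1.584, -0.038], TCP at [0.675, -0, 0.219] pointing down, gripper open.
Joint ranges: [-2.83, 2.83], [-0.83, 2.19], [0.07, 2.5], [-1.14, 4.28], [0.01, 3], [-2.97, 2.97]. Speed limits (rad/s): [1.89, 1.89, 2.22, 3.14, 3.14, 3.14].

INTERFACE

Orientations are given as a unit quaternion [w, x, y, z].
In Python, from rig import get_obs, camera, sign_off, search_frame, masks_of gives the robot as it stands. The module is installed in compiled form; this text tells all that it offers.
- The arm moves only by the tool carry_out, never from a script. Its argument "moves" is one flat list of numbers, 7 for each row, row after row: the shift along the tool's x, y, z in m, then the turn, a rotation vector about the tool's x, y, z in degrees, then the closure, from -1 (fully open) to 1 (shut), so that 0 is half open. A call has 1 to 20 rows; each row shifts and turns the commanded pose from where the row before left it, along the tool's axes as they then stand; what a row does not reach is not made up. A row lasts 1/8 s, in which the tool goes at most 62.5 mm and 10.7 degrees, less where a joint would pass 70% of its speed; a pose out of reach is approached as far as the arm can. A call with a gripper value outside its range is refused whole. The fingers move at their own pace and stop on an object; "squeeze" is the grip in N (left out, the last holds). Time passes only in rows, so rows that do not move let the fingers close. It gives the time, the measured TCP pose, the force and the opening at its end, in the units of the state.
- get_obs(): the state, without advancing time (a new reading comes with each control period).
- camera(name): name is "scene" or "side" or "wrist"; returns a dict with "color" (384x512x3 uint8, red, green, blue), "vertical_fov" (degrees; the focal length in pixels is half the picture's height over the tangent of half this angle, whatever the lens; pixels are square), "cx", "cy" (the principal point, pixels), "T" (4x4, takes a point from camera to world coordinates); the wrist camera has in their place "tool_from_camera" (4x4, takes a point from camera to tool coordinates, whose origin is the TCP and whose axes are the flange's). Camera axes: x right, y down, z forward; pixel columns grow to the right and rows downward; lengths in m; the calibration is good to about 2 mm. A picture is of the moment at which its call begins: read the wrist's pose just before it. There is no depth.
- sign_off(): hands the job in, once; it reports no verdict.
Trained networks look in a picture, given as the dict that the camera call returned (one of the last four; its "shot" number tells which), for a name from the list of things; names that differ only in an ending like _2 or _b are one class to them, and where a whole thing is asked for, a point or a joint stands for the part that bears it (a point fixed in the world has none). Each returns a list of dicts, best first, with "conf" (0 to 1); they miss things now and then, are a little off and sometimes report something else, mostly with a low value. They report only what shows in the picture. A call takes as long as a camera call. They do not tell look-alikes from the thing itself.
- search_frame(picture, thing): "at" ([x, y, z] in m, in world coordinates, good to about 4 mm: the middle of the surface that is visible of it).
- masks_of(picture, thing): "pixels" (384x512 bool, what is visible of it).
The state is a dict: "time": time; "joint_pos": joint angles; "qvel": joint speeds; "effort": joint torques, N m; "ee_pos": TCP position; "tcp_rot": TCP orientation; "force": force on the tool from outside, world axes, zero at the start; "moment": the same for the moment, N m; "width": finger opening in m.
Only numpy, scipy, OpenCV 4.12 (cv2) and the standard library are available. Lean on these libraries where they do the work, as an engineer would, in place of code of your own. Each camera call takes 0.05 s, during which the arm holds its last target.

## Working session

There is one attempt and no reset: what is moved stays moved. The work goes in short steps, Python scripts to look and compute and a tool call to move; the robot and the scene stay as the last step left them, time stands still between calls to the robot, and variables do not carry over. Pictures are saved under pics/ and viewed, and the job is handed in when it is done.

Besides the shell and the picture viewer there is one more tool, called after ">>>" as name(argument=value, ...), one argument or row to a line, values as JSON. carry_out: Moves the arm, as the interface text tells. Its arguments: {"type":"object","properties":{"moves":{"type":"array","items":{"type":"number"}},"squeeze":{"type":"number"}},"required":["moves"]}

```bash
mkdir -p pics
cat > h.py <<'E'
import numpy as np, cv2
from rig import *
def save(p,n): cv2.imwrite(f'pics/{n}.png',cv2.cvtColor(p['color'],cv2.COLOR_RGB2BGR))
def K(p):
    f=192/np.tan(np.radians(p['vertical_fov'])/2); return f
def proj(p,X):
    T=p['T']; c=T[:3,:3].T@(np.asarray(X)-T[:3,3]); f=K(p); return np.array([p['cx']+f*c[0]/c[2],p['cy']+f*c[1]/c[2]])
E
python3 - <<'E'
from h import *
o=get_obs(); print({k:np.round(v,3) for k,v in o.items()})
for n in('scene','side'):
    p=camera(n); save(p,n+'0'); print(n,p['vertical_fov'],p['cx'],p['cy'],np.round(p['T'],3).tolist())
    for t in('stand','pale_lid','dark_lid','plate_edge','tray_floor','pocket_left','pocket_right','rod_left_knob','rod_right_knob'):
        print(t,[(np.round(d['at'],3).tolist(),round(d['conf'],2),np.round(proj(p,d['at'])).tolist()) for d in search_frame(p,t)[:3]])
E
```

```text
{'time': np.float64(0.0), 'joint_pos': array([-0.038,  0.117,  1.442,  0.   ,  1.584, -0.038]), 'qvel': array([-0.   , -0.001,  0.   , -0.   , -0.002, -0.002]), 'effort': array([-2.0000e-03, -7.2127e+01, -6.2261e+01,  7.8000e-02,  2.4000e-02,
       -0.0000e+00]), 'ee_pos': array([0.675, 0.   , 0.218]), 'tcp_rot': array([-0.   ,  0.707,  0.707, -0.   ]), 'force': array([ 0.039, -0.292,  0.644]), 'moment': array([-0.026, -0.012,  0.04 ]), 'width': np.float64(0.093)}
scene 50.893963473050725 253.82887721070256 188.2987403155362 [[0.523, 0.584, -0.621, 1.463], [0.852, -0.356, 0.384, -0.598], [0.003, -0.73, -0.684, 1.15], [0.0, 0.0, 0.0, 1.0]]
stand [([0.446, 0.412, 0.076], 0.68, [329.0, 149.0]), ([0.582, -0.044, 0.049], 0.55, [256.0, 213.0])]
pale_lid [([0.511, 0.035, 0.163], 0.61, [264.0, 172.0])]
dark_lid [([0.608, 0.05, 0.164], 0.42, [282.0, 186.0])]
plate_edge [([0.58, -0.038, 0.046], 0.6, [257.0, 213.0])]
tray_floor [([0.577, -0.045, 0.047], 0.84, [255.0, 213.0])]
pocket_left [([0.583, -0.043, 0.049], 0.66, [256.0, 213.0])]
pocket_right [([0.583, -0.042, 0.048], 0.66, [256.0, 213.0
[... 284 characters left out ...]
03, 0.617, -0.88], [-0.012, -0.769, -0.639, 1.004], [0.0, 0.0, 0.0, 1.0]]
stand [([0.556, -0.029, 0.049], 0.79, [258.0, 206.0])]
pale_lid [([0.343, 0.161, 0.014], 0.62, [171.0, 210.0]), ([0.386, 0.05, 0.014], 0.58, [200.0, 223.0])]
dark_lid [([0.604, 0.05, 0.161], 0.67, [255.0, 160.0])]
plate_edge [([0.559, -0.034, 0.048], 0.81, [260.0, 207.0])]
tray_floor [([0.558, -0.032, 0.049], 0.64, [259.0, 207.0])]
pocket_left [([0.558, -0.032, 0.052], 0.73, [260.0, 206.0])]
pocket_right [([0.553, -0.032, 0.049], 0.84, [258.0, 207.0])]
rod_left_knob [([0.689, 0.322, 0.038], 0.37, [230.0, 145.0])]
rod_right_knob [([0.555, -0.031, 0.05], 0.53, [259.0, 207.0]), ([0.6, 0.459, 0.064], 0.18, [191.0, 132.0])]
```

View pics/scene0.png

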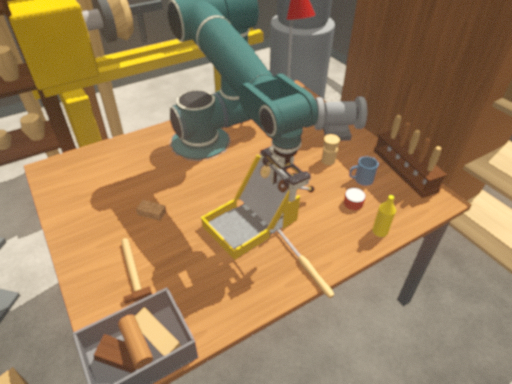

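View pics/side0.png

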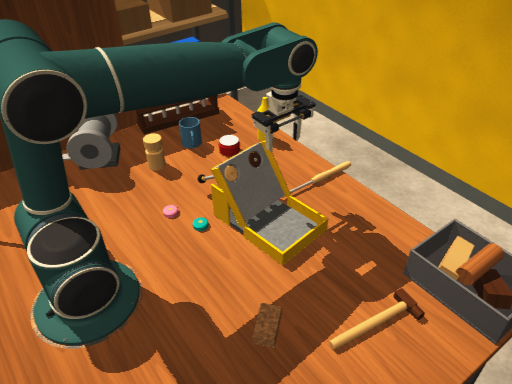

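Run:
```python
import cv2
a=cv2.imread('pics/side0.png')[130:270,185:345]; cv2.imwrite('pics/side0c.png',cv2.resize(a,None,fx=5,fy=5,interpolation=cv2.INTER_CUBIC)[:600,:800])
a=cv2.imread('pics/scene0.png')[130:270,190:350]; cv2.imwrite('pics/scene0c.png',cv2.resize(a,None,fx=5,fy=5,interpolation=cv2.INTER_CUBIC)[:600,:800])
```

```text
(no output)
```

View pics/side0c.png

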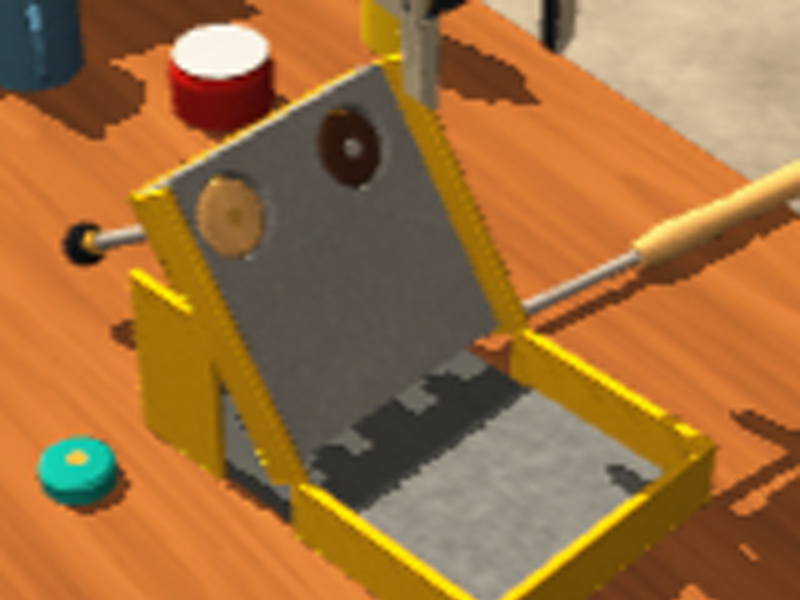

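View pics/scene0c.png

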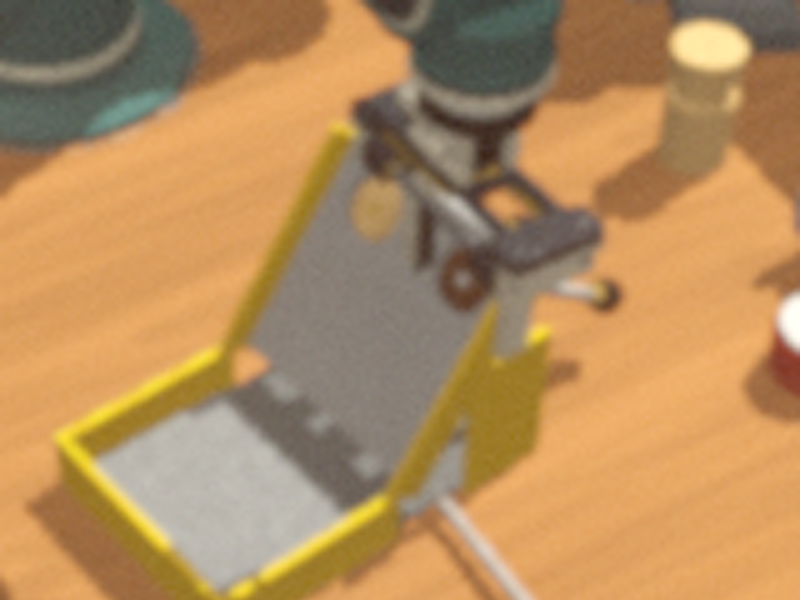

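```bash
cat > fit.py <<'E'
from h import *
from scipy.optimize import least_squares
def stand(q,P):
    c,s=np.cos(q[2]),np.sin(q[2]); P=np.asarray(P,float)/1000
    return np.array([q[0]+c*P[0]-s*P[1],q[1]+s*P[0]+c*P[1],P[2]])
E
python3 - <<'E'
from fit import *
cs={n:camera(n) for n in('scene','side')}
# pocket mouth: knob +195 mm along axis
m=lambda y:(-160+195*.819-1.6, y, 168-1.2)
print(m(1))
C=[('side',m(-50),(231.4,173.4)),('side',m(50),(255,159.4)),('side',(-160,-50,56),(201.6,178.6)),('side',(263,103,50),(327.4,218)),
('scene',m(-50),(265.4,171.6)),('scene',m(50),(283.2,185.6)),('scene',(-160,50,56),(311.2,188.8)),('scene',(263,-103,50),(201.6,217.4))]
r=lambda q:np.concatenate([proj(cs[n],stand(q,P))-u for n,P,u in C])
s=least_squares(r,[.57,.04,-1.5],loss='soft_l1'); q=s.x
print(q,np.degrees(q[2])); print(np.round(r(q).reshape(-1,2),1))
for n in cs:
    im=cv2.cvtColor(cs[n]['color'],cv2.COLOR_RGB2BGR)
    big=cv2.resize(im,None,fx=4,fy=4,interpolation=cv2.INTER_CUBIC)
    pts=[(263,103,50),(263,-103,50),(254,95,50),(254,-95,50),(110,95,50),(110,-95,50),(182,0,10),(-48,0,181),(-48,95,181),(-48,-95,181),m(50),m(-50),(-160,50,56),(-160,-50,56)]
    for P in pts:
        u=(proj(cs[n],stand(q,P))+.5)*4; cv2.drawMarker(big,tuple(np.int32(u)),(255,0,255),0,14,2)
    cv2.imwrite(f'pics/fit_{n}.png',big[480:1080,720:1440])
for t in('mug','wax_tin','blank','gouge','mallet','sanding_block'):
    for n in cs: print(t,n,[(np.round(d['at'],3).tolist(),round(d['conf'],2)) for d in search_frame(cs[n],t)[:2]])
E
```

```text
(-1.895000000000016, 1, 166.8)
[ 0.5578427   0.04490112 -1.43970049] -82.48876171301865
[[ 0.2 -1.5]
 [ 0.1 -1.4]
 [ 0.2 -0.7]
 [ 1.4 -0.6]
 [-0.5 -1.1]
 [-0.4 -1. ]
 [-0.2 -0.6]
 [-1.1 -1.1]]
mug scene [([0.609, 0.05, 0.164], 0.37)]
mug side [([0.601, 0.458, 0.061], 0.74)]
wax_tin scene [([0.711, 0.327, 0.043], 0.54)]
wax_tin side [([0.688, 0.322, 0.043], 0.93)]
blank scene [([0.448, 0.415, 0.076], 0.72), ([0.59, 0.193, 0.076], 0.5)]
blank side [([0.425, 0.411, 0.074], 0.86)]
gouge scene [([0.883, -0.016, 0.019], 0.66), ([0.582, -0.045, 0.049], 0.46)]
gouge side [([0.86, -0.014, 0.023], 0.78)]
mallet scene [([0.617, -0.527, 0.024], 0.83)]
mallet side [([0.571, -0.523, 0.024], 0.96)]
sanding_block scene [([0.337, -0.375, 0.032], 0.76)]
sanding_block side [([0.318, -0.381, 0.038], 0.8)]
```

View pics/fit_side.png

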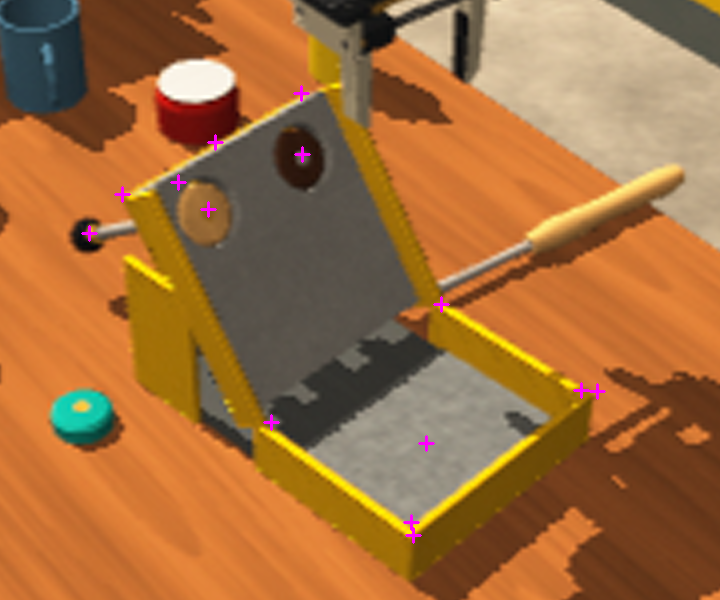

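View pics/fit_scene.png

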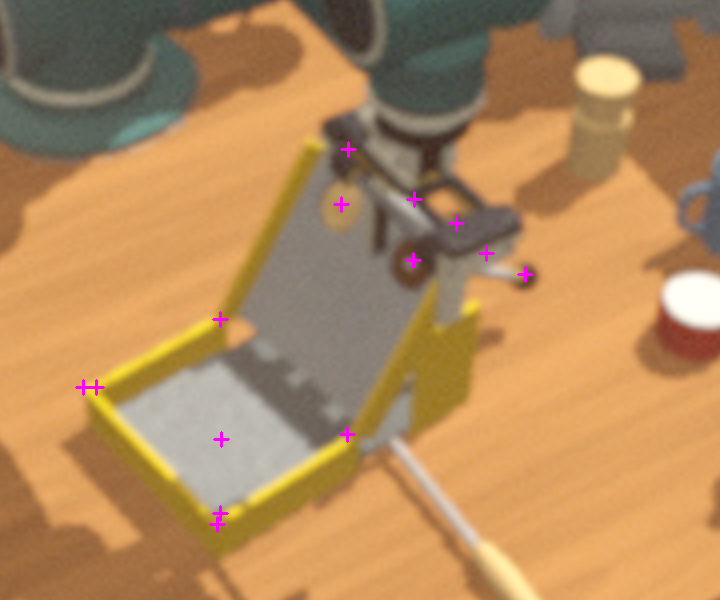

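```bash
cat > plan.py <<'E'
from fit import *
from scipy.spatial.transform import Rotation as R
Q=np.array([0.5578,0.0449,-1.4397])
def Rt(q,tilt):
    a=np.radians(tilt); sx=np.array([np.cos(q[2]),np.sin(q[2]),0]); y=np.array([-sx[1],sx[0],0])
    z=np.sin(a)*sx+np.cos(a)*np.array([0,0,-1]); x=np.cross(y,z); return np.c_[x,y,z]
def cur():
    o=get_obs(); w=o['tcp_rot']; return o,np.array(o['ee_pos']),R.from_quat([w[1],w[2],w[3],w[0]]).as_matrix()
E
python3 - <<'E'
from plan import *
o,p,R0=cur(); T=Rt(Q,35)
print('knobR',stand(Q,(-160,-50,56)),'up',stand(Q,(-130.5,-50,76.6)),'edge',stand(Q,(-48,0,181)))
w=R.from_matrix(R0.T@T).as_rotvec(degrees=True); print('rotvec',w,np.linalg.norm(w))
g=stand(Q,(-160,-50,56)); t=g+T[:,2]*(.019-.15)
p1=p+[0,0,.12]
print('hover',t,'shift tool',T.T@(t-p1))
c=camera('wrist'); print(c['vertical_fov'],c['cx'],c['cy'],np.round(c['tool_from_camera'],3).tolist())
E
```

```text
knobR [0.48731366 0.19699101 0.056     ] up [0.49116993 0.16774415 0.0766    ] edge [0.55152539 0.09248812 0.181     ]
rotvec [ -2.29500989 -34.94784494  -7.27683506] 35.77109538604701
hover [0.47749147 0.27148477 0.16330892] shift tool [ 0.34221316 -0.16032791 -0.02557803]
60.95152518872442 259.36977414762947 185.57128430884475 [[-0.0, -0.964, -0.267, 0.074], [1.0, -0.0, -0.0, -0.001], [-0.0, -0.267, 0.964, -0.167], [0.0, 0.0, 0.0, 1.0]]
```

>>> carry_out(
  moves=[0,0,-0.06,0,0,0,-1,0,0,-0.06,0,0,0,-1,0,0,0,-0.574,-8.737,-1.819,-1,0,0,0,-0.574,-8.737,-1.819,-1,0,0,0,-0.574,-8.737,-1.819,-1,0,0,0,-0.574,-8.737,-1.819,-1,0.034,-0.016,-0.0026,0,0,0,-1,0.034,-0.016,-0.0026,0,0,0,-1,0.034,-0.016,-0.0026,0,0,0,-1,0.034,-0.016,-0.0026,0,0,0,-1,0.034,-0.016,-0.0026,0,0,0,-1,0.034,-0.016,-0.0026,0,0,0,-1,0.034,-0.016,-0.0026,0,0,0,-1,0.034,-0.016,-0.0026,0,0,0,-1,0.034,-0.016,-0.0026,0,0,0,-1,0.034,-0.016,-0.0026,0,0,0,-1,0,0,0,0,0,0,-1,0,0,0,0,0,0,-1],
)

```text
time: 4.0
ee_pos: [0.4784, 0.2698, 0.1654]
tcp_rot: [0.226, 0.629, 0.717, -0.198]
force: [-0.3, 0.9, 0.1]
width: 0.0931
```

```bash
cat > wl.py <<'E'
from plan import *
def wcam(n):
    o,p,Rm=cur(); c=camera('wrist'); T=np.eye(4); T[:3,:3]=Rm; T[:3,3]=p; c['T']=T@c['tool_from_camera']
    save(c,n); return c,o,p,Rm
E
python3 - <<'E'
from wl import *
c,o,p,Rm=wcam('w1'); print(o['time'],p,o['joint_pos'],o['force'],o['width'])
T=Rt(Q,35); print('rot err',R.from_matrix(Rm.T@T).as_rotvec(degrees=True))
for P in((-160,-50,56),(-160,50,56),(-48,-95,181),(-48,95,181)): print(P,proj(c,stand(Q,P)))
for n in('scene','side'): save(camera(n),n+'1')
E
```

```text
4.0 [0.47839559 0.26980603 0.16537979] [ 0.72975083  0.07778583  1.65911266 -0.50317517  1.75468455  0.59393757] [-0.32765703  0.85072612  0.05316196] 0.0930551785985837
rot err [ 0.03115962 -0.00467344 -0.00555707]
(-160, -50, 56) [259.49734374 173.42145534]
(-160, 50, 56) [366.05392647 173.36894691]
(-48, -95, 181) [212.66531834 348.54433206]
(-48, 95, 181) [410.72217086 348.41243657]
```

View pics/w1.png

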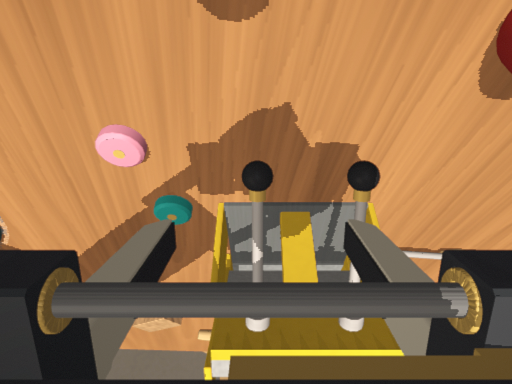

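View pics/side1.png

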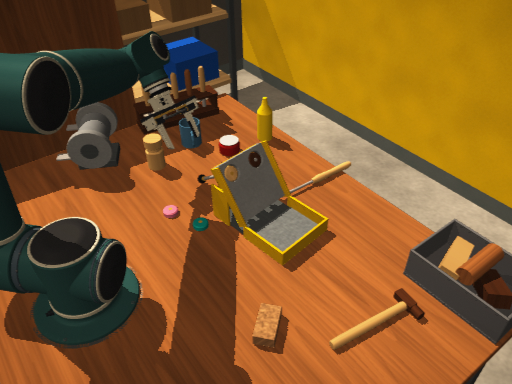

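Run:
```python
from wl import *
im=cv2.imread('pics/w1.png'); g=im.max(2)
m=(g<45).astype(np.uint8); m[:155]=0; m[200:]=0
n,l,s,ce=cv2.connectedComponentsWithStats(m)
for i in range(1,n):
    if s[i,4]>100: print(s[i],ce[i])
o,p,Rm=cur(); g=stand(Q,(-160,-50,56)); print('knob est in tool',Rm.T@(g-p))
```

```text
[242 161  31  30 708] [256.88418079 175.67655367]
[348 162  31  29 707] [362.74823197 175.70579915]
knob est in tool [ 0.00298354 -0.0008187   0.13160746]
```

>>> carry_out(
  moves=[0.001,-0.0033,0.02,0,0,0,-1,0,0,0.03,0,0,0,-1,0,0,0.03,0,0,0,-1,0,0,0.02,0,0,0,-1,0,0,0.012,0,0,0,-1,0,0,0,0,0,0,-1,0,0,0,0,0,0,-1],
)

```text
time: 5.03
ee_pos: [0.4833, 0.2071, 0.0733]
tcp_rot: [0.226, 0.629, 0.717, -0.198]
force: [0.7, -0.5, 0.8]
width: 0.0932
```

Run:
```python
from wl import *
c,o,p,Rm=wcam('w2'); print(o['time'],p,o['force'],o['width'])
im=cv2.imread('pics/w2.png');  im=cv2.resize(im,(768,576),interpolation=cv2.INTER_CUBIC);cv2.imwrite('pics/w2b.png',im)
# projected grasp point
print(proj(c,p+Rm@[0,0,-.019]))
```

```text
5.025 [0.48333816 0.20714649 0.07329882] [ 0.7120639  -0.47974597  0.836063  ] 0.09324827628886335
[261.09372775 248.79476756]
```

View pics/w2b.png

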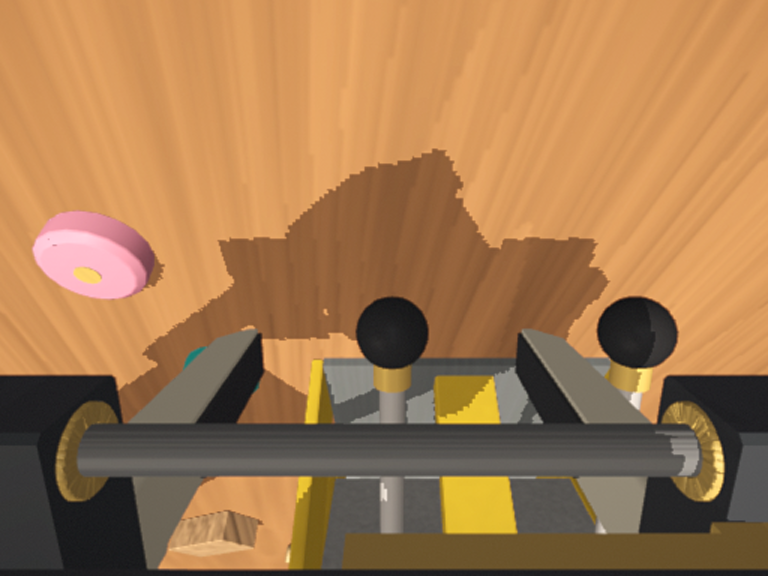

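Run:
```python
from wl import *
o,p,Rm=cur(); c=camera('wrist'); T=np.eye(4); T[:3,:3]=Rm; T[:3,3]=p; c['T']=T@c['tool_from_camera']
im=cv2.imread('pics/w2.png'); g=im.max(2); m=(g<45).astype(np.uint8); m[:190]=0; m[250:]=0;m[:,:230]=0;m[:,290:]=0
n,l,s,ce=cv2.connectedComponentsWithStats(m)
u=[x for i,x in enumerate(ce) if i and s[i,4]>300]; print(u,[s[i] for i in range(1,n) if s[i,4]>300])
from scipy.optimize import least_squares
for z in(.015,.02,.025):
    r=least_squares(lambda v:proj(c,p+Rm@[v[0],v[1],z])-u[0],[0,0]); print(z,r.x)
```

```text
[array([261.18641115, 221.48954704])] [array([ 238,  198,   47,   47, 1722], dtype=int32)]
0.015 [0.00091299 0.00022396]
0.02 [-0.0010818   0.00025265]
0.025 [-0.00307658  0.00028135]
```

>>> carry_out(
  moves=[-0.0015,0,0.015,0,0,0,-1,0,0,0.015,0,0,0,-1,0,0,0.011,0,0,0,-1,0,0,0,0,0,0,-1,0,0,0,0,0,0,-0.2],
  squeeze=40,
)

```text
time: 5.75
ee_pos: [0.4864, 0.1822, 0.0401]
tcp_rot: [0.226, 0.629, 0.717, -0.198]
force: [-0.4, -0.5, -0.5]
width: 0.0872
```

Run:
```python
from wl import *
c,o,p,Rm=wcam('w3'); print(o['time'],p,o['force'],o['width'])
print(Rm.T@(stand(Q,(-160,-50,56))-p), proj(c,p+Rm@[0,0,-.019]))
s=camera('side'); save(s,'side3')
im=cv2.imread('pics/side3.png')[120:240,140:300]; cv2.imwrite('pics/side3c.png',cv2.resize(im,None,fx=5,fy=5,interpolation=cv2.INTER_CUBIC))
```

```text
5.75 [0.48643808 0.18221145 0.04010025] [-0.44153575 -0.54238613 -0.45066433] 0.08715060463842424
[ 0.00279319  0.00280173 -0.02136242] [261.09450899 248.79566791]
```

View pics/w3.png

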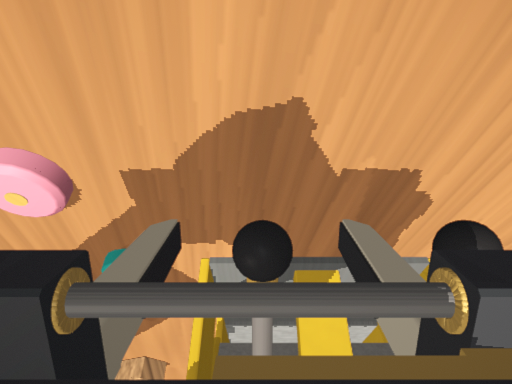

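View pics/side3c.png

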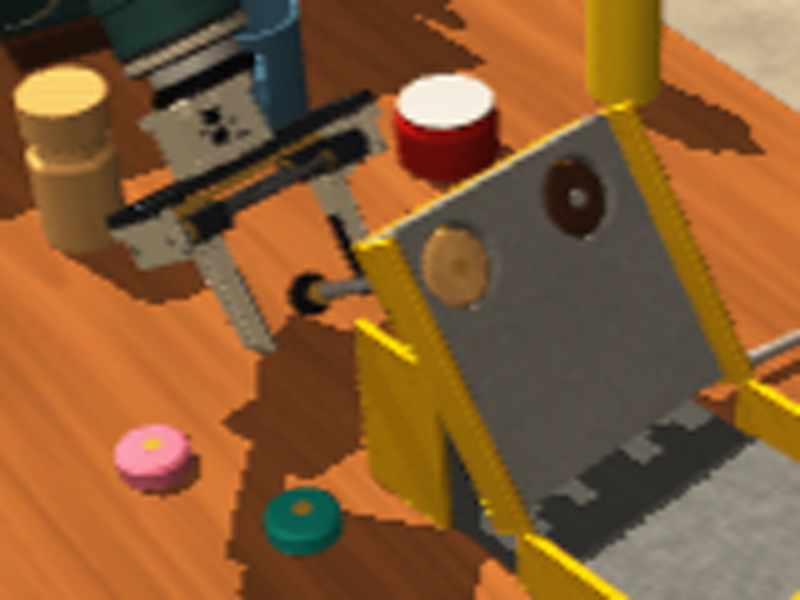

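>>> carry_out(
  moves=[0,0,0,0,0,0,0.2,0,0,0,0,0,0,0.4,0,0,0,0,0,0,0.6,0,0,0,0,0,0,0.8,0,0,0,0,0,0,1,0,0,0,0,0,0,1,0,0,0,0,0,0,1,0,0,0,0,0,0,1],
  squeeze=40,
)

```text
time: 6.85
ee_pos: [0.4876, 0.1824, 0.04]
tcp_rot: [0.227, 0.629, 0.717, -0.197]
force: [13.9, 0.2, -6.1]
width: 0.0282
```

>>> carry_out(
  moves=[0,0.0012,0,0,0,0,1,0,0,0,0,0,0,1],
)

```text
time: 7.1
ee_pos: [0.4877, 0.1823, 0.0399]
tcp_rot: [0.226, 0.629, 0.717, -0.198]
force: [4.0, 0.3, -0.7]
width: 0.0282
```

Run:
```python
from wl import *
c,o,p,Rm=wcam('w4'); print(o['time'],p,o['force'],Rm.T@o['force'],o['width'])
```

```text
7.1 [0.4876962  0.18232729 0.03993916] [ 3.96729862  0.3154086  -0.68548544] [0.22499849 3.97416495 0.68133678] 0.028237633024835937
```

View pics/w4.png

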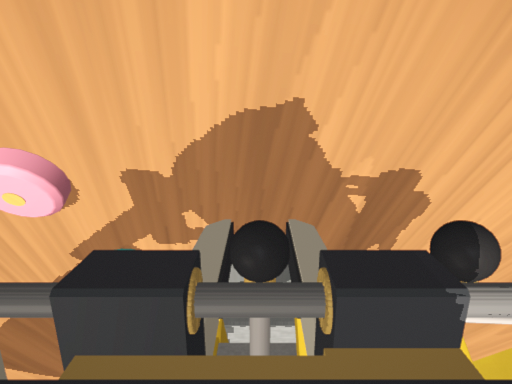

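>>> carry_out(
  moves=[-0.003,0,0,0,0,0,1,-0.003,0,0,0,0,0,1,-0.003,0,0,0,0,0,1,-0.003,0,0,0,0,0,1],
)

```text
time: 7.65
ee_pos: [0.4889, 0.1729, 0.0467]
tcp_rot: [0.226, 0.629, 0.717, -0.198]
force: [5.0, 3.6, -3.9]
width: 0.028
```

>>> carry_out(
  moves=[-0.003,0,0,0,0,0,1,-0.003,0,0,0,0,0,1,-0.003,0,0,0,0,0,1],
)

```text
time: 8.02
ee_pos: [0.4899, 0.1655, 0.0518]
tcp_rot: [0.226, 0.629, 0.717, -0.198]
force: [5.5, 3.2, -3.3]
width: 0.0282
```

```bash
cat > chk.py <<'E'
from wl import *
import sys
k=sys.argv[1]
c,o,p,Rm=wcam('w'+k); print(o['time'],p,Rm.T@o['force'],o['width'])
P0=np.array([0.4877,0.18233,0.03994]); print('travel tool',Rm.T@(p-P0))
s=camera('side'); save(s,'side'+k)
im=cv2.imread(f'pics/side{k}.png')[130:270,180:340]; cv2.imwrite(f'pics/side{k}c.png',cv2.resize(im,None,fx=4,fy=4,interpolation=cv2.INTER_CUBIC))
E
python3 chk.py 5
```

```text
8.025 [0.48989855 0.16550168 0.05182312] [3.87664802 5.88694794 1.27469981] 0.02821228862882018
travel tool [-2.07179527e-02 -2.30193791e-05 -1.76696131e-05]
```

View pics/side5c.png

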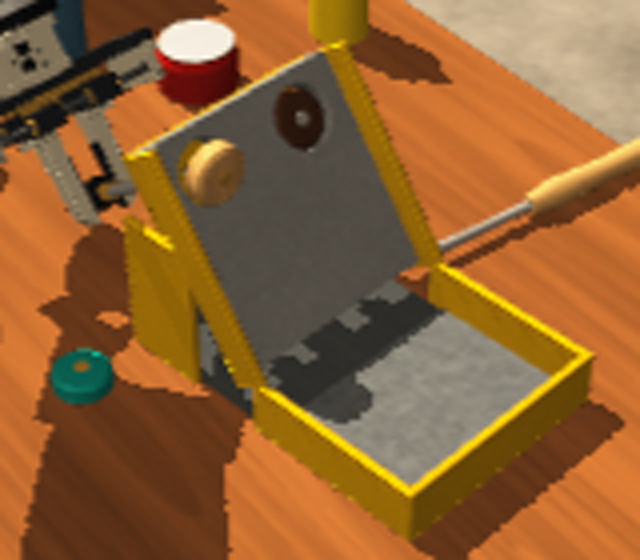

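View pics/w5.png

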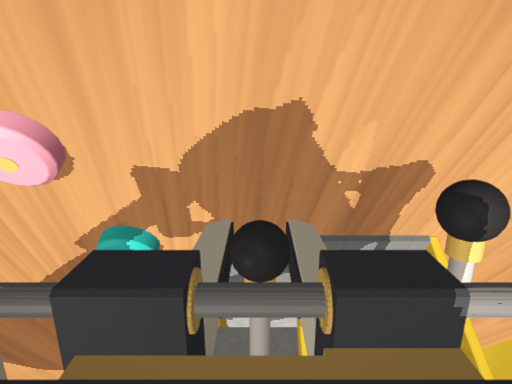

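The pale lid is emerging (side crop, 212,172) and the dark one (300,117) has not moved. I'll push on to about 34 mm.

>>> carry_out(
  moves=[-0.003,0,0,0,0,0,1,-0.003,0,0,0,0,0,1,-0.003,0,0,0,0,0,1,-0.002,0,0,0,0,0,1,-0.002,0,0,0,0,0,1,0,0,0,0,0,0,1,0,0,0,0,0,0,1,0,0,0,0,0,0,1,0,0,0,0,0,0,1],
)

```text
time: 9.25
ee_pos: [0.4913, 0.1548, 0.0594]
tcp_rot: [0.226, 0.629, 0.717, -0.198]
force: [4.6, 1.0, -2.5]
width: 0.0284
```

```bash
python3 chk.py 6
```

```text
9.25 [0.49131442 0.15482614 0.05939462] [1.76266612 4.68499982 1.84842848] 0.028414448152984752
travel tool [-3.38822570e-02 -1.18985739e-05 -3.43411097e-05]
```

View pics/side6c.png

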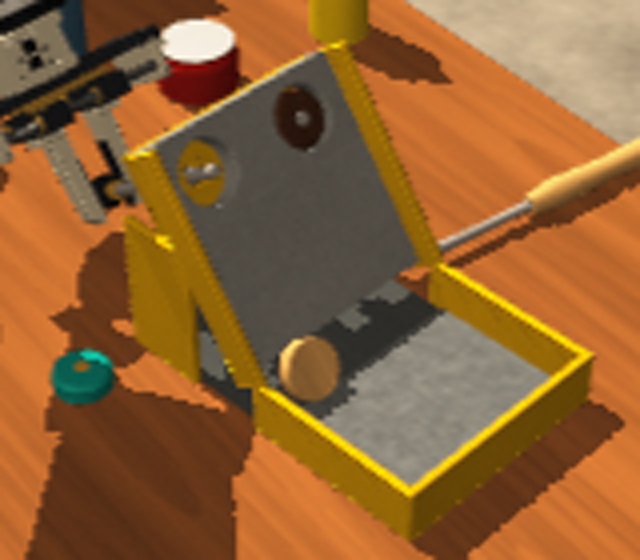

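>>> carry_out(
  moves=[0.003,0,0,0,0,0,1,0.003,0,0,0,0,0,1,0.003,0,0,0,0,0,1,0.003,0,0,0,0,0,1,0.003,0,0,0,0,0,1,0.003,0,0,0,0,0,1,0.003,0,0,0,0,0,1,0.003,0,0,0,0,0,1,0.003,0,0,0,0,0,1,0.003,0,0,0,0,0,1,0.002,0,0,0,0,0,1,0.002,0,0,0,0,0,1,0,0,0,0,0,0,1],
)

```text
time: 10.98
ee_pos: [0.4877, 0.1823, 0.04]
tcp_rot: [0.226, 0.629, 0.717, -0.198]
force: [5.4, 0.1, -1.1]
width: 0.0283
```

>>> carry_out(
  moves=[0.001,0,0,0,0,0,1,0,0,0,0,0,0,1,0,0,0,0,0,0,1],
)

```text
time: 11.35
ee_pos: [0.4877, 0.1824, 0.0399]
tcp_rot: [0.227, 0.629, 0.717, -0.199]
force: [5.1, -7.2, 3.0]
width: 0.0284
```

```bash
python3 chk.py 7
```

```text
11.35 [0.48766207 0.1824406  0.03989605] [-8.10587378  4.09159981  2.04077981] 0.028392997191471047
travel tool [ 1.19029617e-04 -2.32051771e-05 -2.99438032e-05]
```

View pics/side7c.png

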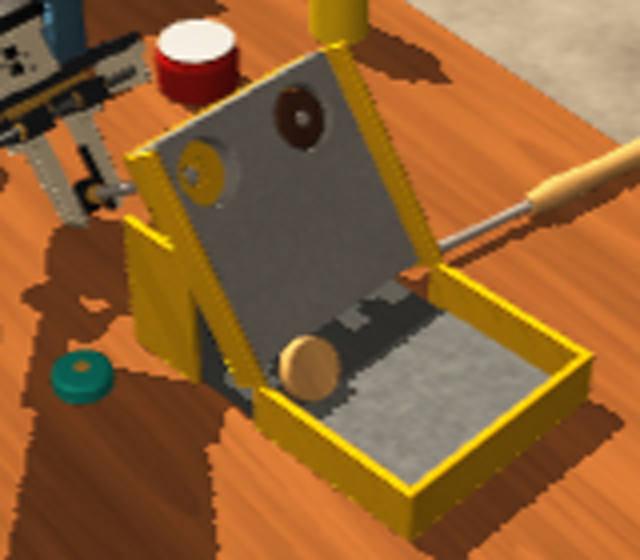

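View pics/w7.png

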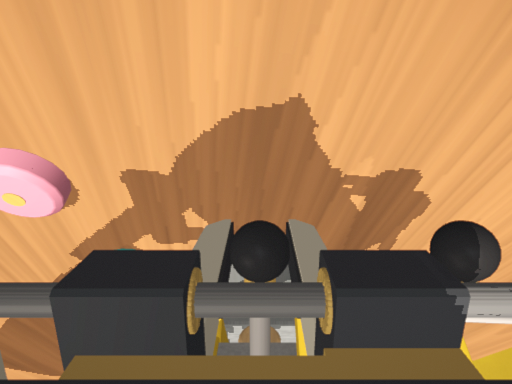

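>>> carry_out(
  moves=[-0.001,0,0,0,0,0,1,0,0,0,0,0,0,0,0,0,0,0,0,0,-1,0,0,0,0,0,0,-1,0,0,0,0,0,0,-1,0,0,0,0,0,0,-1,0,0,0,0,0,0,-1,0,0,0,0,0,0,-1,0,0,-0.01,0,0,0,-1,0,0,-0.02,0,0,0,-1,0,0,-0.03,0,0,0,-1,0,0,-0.03,0,0,0,-1,0,0,-0.03,0,0,0,-1,0,0,-0.03,0,0,0,-1,0,0,0,0,0,0,-1,0,0,0,0,0,0,-1],
)

```text
time: 13.45
ee_pos: [0.476, 0.2676, 0.1625]
tcp_rot: [0.226, 0.629, 0.717, -0.198]
force: [0.1, 0.7, -0.5]
width: 0.0932
```

```bash
python3 chk.py 8
python3 - <<'E'
from h import *
s=camera('scene'); save(s,'scene8')
im=cv2.imread('pics/scene8.png')[130:270,190:350]; cv2.imwrite('pics/scene8c.png',cv2.resize(im,None,fx=4,fy=4,interpolation=cv2.INTER_CUBIC))
for n in('side','scene'):
  c=camera(n); print([(np.round(d['at'],3),d['conf'],proj(c,d['at'])) for d in search_frame(c,'pale_lid')])
from fit import stand
Q=np.array([0.5578,0.0449,-1.4397])
for P in((110,-50,10),(125,-50,30),(110,-95,50),(110,0,10)):print(P,stand(Q,P),[(proj(camera(n),stand(Q,P))) for n in('side','scene')])
im=cv2.imread('pics/w8.png'); g=im.max(2)
m=(g<45).astype(np.uint8); m[:155]=0; m[200:]=0
n,l,st,ce=cv2.connectedComponentsWithStats(m)
for i in range(1,n):
    if st[i,4]>100: print(st[i],ce[i])
E
```

```text
13.45 [0.47601614 0.26756813 0.16248316] [0.83489924 0.23409909 0.04776815] 0.09323768876856532
travel tool [ 0.00017759 -0.00044057 -0.1497286 ]
[(array([0.342, 0.158, 0.016]), 0.72, array([170.93449593, 210.55554332])), (array([ 0.523, -0.073,  0.041]), 0.65, array([258.65733623, 220.32512815])), (array([0.386, 0.046, 0.016]), 0.58, array([200.86326742, 223.96427776]))]
[(array([ 0.526, -0.079,  0.037]), 0.55, array([240.50323683, 209.50905453]))]
(110, -50, 10) [ 0.52260837 -0.07069217  0.01      ] [array([258.14581672, 227.09029735]), array([241.97937008, 213.00038231])]
(125, -50, 30) [ 0.52456918 -0.08556345  0.03      ] [array([261.50765503, 224.85328241]), array([238.79709425, 211.19700133])]
(110, -95, 50) [ 0.4779945  -0.07657462  0.05      ] [array([247.36699181, 225.09733888]), array([234.68274258, 199.31558281])]
(110, 0, 10) [ 0.57217933 -0.06415611  0.01      ] [array([269.322308  , 219.19107133]), array([250.03075258, 220.44008569])]
[245 162  31  30 724] [259.81353591 176.74585635]
[352 162  31  30 693] [366.32900433 176.61327561]
```

View pics/w8.png

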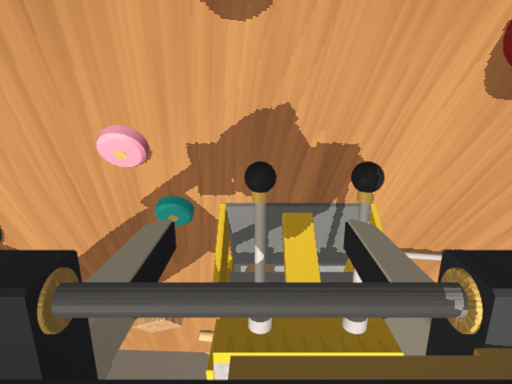

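View pics/side8c.png

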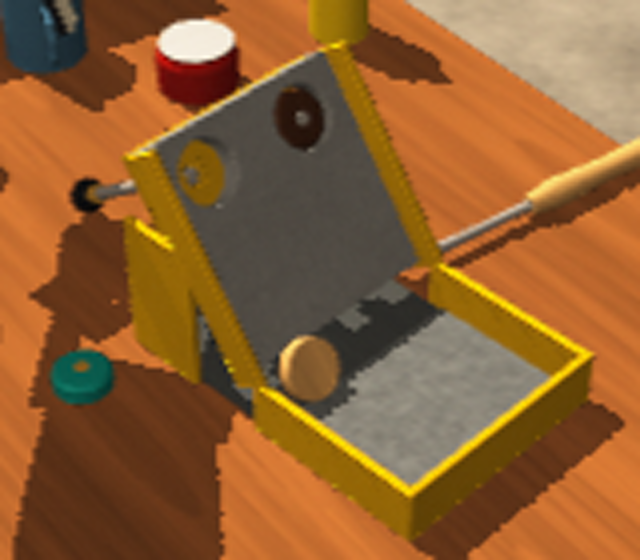

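View pics/scene8c.png

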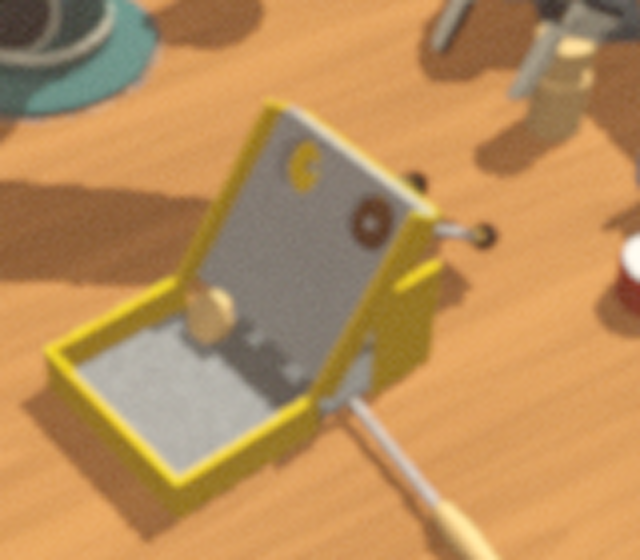

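```bash
python3 -c "
from rig import *
print(get_obs()['qvel'].round(3)); print(sign_off())"
```

```text
[-0.    -0.001 -0.002  0.001 -0.     0.001]
the job is handed in; nothing more can be done
None
```

The pale lid is out of its pocket and in the tray, and its rod is back home. The job was handed in at about 14 s of the 50 s allowed.

- **Which rod:** The pale lid was in the right-hand pocket (stand y = -50 mm). I gripped that rod's ball knob at 40 N and pushed it up 34 mm along its axis. The lid came out and slid down the chute.
- **Rod home:** I drew the rod back until it met its stop, with about 8 N of resistance and no further movement. After I let go, the two knobs lined up in the wrist picture to within about 0.2 mm, so the rod is home.
- **How the lid lies:** It is at rest at the foot of the chute, leaning back against it with its lower edge at the tray floor, not lying flat. I could not touch the lid, so I left it there.
- **Everything else:** The dark lid is still in its pocket, and nothing else in the pictures appeared moved. The gripper is open and clear of everything.
- **Forces:** The highest force reading was about 15 N, when the grip first closed slightly off centre. I corrected that with a 1.2 mm shift.

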